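Dispense the two small ball feet

TASK

The clear tube of the tipping dispenser holds two small wooden ball feet and one large one. Turn the dial on top until the middle-sized opening stands squarely over the mouth of the tube, then tip the dispenser over by its crank so that both small balls roll out into the green bowl while the large one stays in the tube, and swing the dispenser back fully upright and let go. Leave the bowl and the other things on the bench where they are.

Things in the scene. Friction and masses are not known exactly. Their poses are not given: they have to be found in the camera images.
- dispenser: plywood stand of the dispenser, fixed to the bench: base plate 190 x 230 x 12 mm and two upright cheeks (x = -88..-76 and 76..88 mm, 50 mm deep, 198 mm high) with the axle between them. Origin on the bench under the axle; x along the axle (the crank is on the -x side, towards the robot), the pouring side is -y (the dispenser tips over towards -y), z up
- tip (a joint): hinge of the canister (clear tube, top plate, dial, crank) on the axle, rad: 0 = upright, dial on top; grows as the top goes over towards the stand's -y, about the stand's +x axis; end stop at 2.1 (mouth pointing 30 deg below level). It is stiff and stays where it is left: about 3 to 5 N at the crank's peg moves it
- dial (a joint): angle of the dial on the canister's top plate, rad, growing clockwise seen from above (canister upright). 0.80: small opening (16 mm) over the balls' way out; 2.20: middle opening (32 mm); 3.86: large opening (44 mm); -0.68: blank. Stops at -1.1 and 4.1. Stays where it is left (friction 0.05 N m)
- axle (a point): middle of the axle, 177 mm above the bench; axes as the stand's
- dial_grip (a point): centre of the dial's grip bar on the dial's pivot, 270 mm above the bench when upright: 14 mm above the dial's face, 12 mm below the bar's top. The bar is 52 long (own x axis), 11 thick (own y), 26 mm high, standing on a dial 142 mm across and 8 mm thick. The pivot is 24 mm from the axle's plane on the stand's +y side. At dial = 0 the bar lies along the stand's x
- middle_hole (a point): centre of the dial's middle opening, 32 mm across, on the dial's upper face, 47.6 mm from the pivot; it lies on lane when lined up
- lane (a point): the balls' way out: where a small ball rolling along the tube's pouring-side wall meets the dial, at the level of the dial's upper face, 47.6 mm from the dial's pivot towards the pouring side. The clear round tube is 42 mm across inside and 96 mm deep; its axis lies 39 mm from the pivot
- tube_mid (a point): point on the tube's axis, 65 mm below the tube's upper end (31 mm above its inner floor)
- peg_grip (a point): point on the crank's wooden peg: a round bar 16 mm thick and 70 mm long, parallel to the axle (stand's x), 90 mm from it. The point is 30 mm from the free end, 143 mm from the stand's middle on its -x side. With the canister upright the crank leans 0.5 rad from vertical to the stand's +y (peg 256 mm above the bench); it and these axes turn with the canister, x along the peg
- bowl: green rubber bowl, 138 mm across, 78 mm high, standing loose on the stand's base plate on the pouring side; origin under its middle, z up
- small_ball_a: wooden ball, 25 mm diameter, origin at its centre, in the tube above the large one. The balls are smooth and roll out by themselves within a second or two once the tube is tipped to its stop
- small_ball_b: the other wooden ball of 25 mm, same
- big_ball: wooden ball, 38 mm diameter, origin at its centre, at the bottom of the tube
- mallet: rubber mallet, 274 mm long, lying on the right; bystander, origin under its middle
- rosette_mid: plaster rosette casting, 100 mm across, 19 mm high; bystander, origin under its middle
- rosette_small: plaster rosette casting, 73 mm across, 19 mm high; bystander
- chisel: chisel with orange handle, 232 mm long; bystander

How it is judged:
On the way, in this order (a step that is already met when the one before it is completed fails the run):
1. the middle opening is lined up with the balls' way out (dial within 0.11 rad of 2.20) with the dispenser upright and all the balls still in the tube (value of joint dial between 2.09 and 2.31 rad and value of joint tip below 0.15 rad and distance between each of small_ball_a, small_ball_b and tube_mid below 0.075 m), for 0.2 s.
2. the dispenser is tipped over and both small balls have come out into the bowl (value of joint tip above 1.57 rad and horizontal distance between each of small_ball_a, small_ball_b and bowl below 0.06 m and height (world z) of each of small_ball_a, small_ball_b below 0.085 m), for 0.1 s.
At the end, for the whole second after the job is handed in: the dispenser stands upright again (tip below 0.12 rad), both small balls lie at rest in the bowl (within 60 mm of its middle, less than 65 mm above its underside), the large ball is in the tube, and the bowl stands upright (within 0.15 rad) (value of joint tip below 0.12 rad and horizontal distance between each of small_ball_a, small_ball_b and bowl below 0.06 m and z of each of small_ball_a, small_ball_b in the frame of bowl below 0.065 m and distance between big_ball and tube_mid below 0.055 m and angle between bowl's own z axis and vertical below 0.15 rad and linear speed of bowl below 0.02 m/s and linear speed of each of small_ball_a, small_ball_b below 0.05 m/s); the robot touches nothing.
It fails at once if the large ball leaves the tube (distance between big_ball and tube_mid above 0.085 m).
It fails at once if the bowl is pushed away or tipped (distance of bowl from where it was at the start of the episode above 0.03 m or angle between bowl's own z axis and vertical above 0.35 rad).
It fails at once if a bystander is disturbed (distance of any of mallet, rosette_mid, rosette_small, chisel from where it was at the start of the episode above 0.03 m).
It also fails if it takes over 64 s, if anything falls off the work surface, if the arm or the gripper's body presses on something with over 40 N, if the wrist force passes 120 N, or if a joint passes its speed limit or range.

ROBOT

A 7-joint arm with a two-finger parallel gripper is mounted at the origin on a cart in front of the work surface, level with it; the furniture and walls round the work are solid. World frame = base frame: x ahead of the robot, y to its left, z up, the work surface at z = 0. Lengths are in m, angles in rad, forces in N, time in s.
With the tool pointing down it reaches from about 0.4 to 0.85 m from the base axis. Payload 4.4 kg.
Tool frame: the origin (TCP) lies at the very end of the fingers, on their centre line; the grasp point (between the pads) lies 19 mm behind it; z points along the fingers, y is the line along which they close (so a half turn about z gives the same grasp; the last joint's range is limited). The gripper opens to 94 mm and grips with 3 to 60 N. Pads are 16 mm wide; open, the fingers measure 119 mm over their backs; the gripper's body (75 mm by 177 mm) begins 78 mm behind the grasp point.
Start: joints at [-1.233, 0.628, 0.038, 1.517, -0.027, 0.996, -0.02], TCP at [0.255, 0.598, 0.205] pointing down, gripper open.
Joint ranges: [-3.06, 3.06], [-0.37, 2.12], [-1.25, 1.32], [0.18, 2.47], [-1.1, 4.24], [0.23, 1.98], [-2.94, 2.94]. Speed limits (rad/s): [2.57, 2.57, 3.14, 3.14, 3.14, 3.14, 3.14].

INTERFACE

Orientations are given as a 3x3 rotation matrix whose columns are the frame's x, y, z axes.
In Python, from workcell import manip gives the robot as it stands.
- The arm moves only by the tool shift_gripper, called after "Emit:" by a JSON object that holds its "fn" and its "kwargs". Schema: {"type":"object","properties":{"segments":{"type":"string"},"force":{"type":"number"},"only":{"type":"string"},"quiet":{"type":"boolean"},"lines":{"type":"string"}},"required":["segments"],"additionalProperties":false}. segments is a string of 1 to 20 rows, parted by semicolons, with the numbers parted by commas; each row has 7 numbers: the finger opening in m, then dx, dy, dz in shares of the most that a row can go, 1 being 50 mm, then a rotation vector rx, ry, rz in units of 0.1 rad; each row shifts and turns the commanded pose from where the row before left it, along the tool's axes as they then stand; what a row does not reach is not made up. A row lasts 1/10 s, in which the tool goes at most 0.05 m and 0.15 rad, less where a joint would pass 70% of its speed; a pose out of reach is approached as far as the arm can. The fingers move at their own pace and stop on an object; force is the grip in N (left out, the last holds). Time passes only in rows, so rows that do not move let the fingers close. The tool returns the time, the measured TCP pose, the force, the opening and the grip force at its end. only (a regular expression) keeps the lines of the reply that match it, lines (a string "A,B") keeps lines A to B, and quiet returns only ok. Input that does not fit is refused with a message, and nothing moves.
- manip.observe(): the state, without advancing time (a new reading comes with each control period).
- manip.capture(name): name is "side" or "top" or "wrist"; returns a dict with "color" (384x512x3 uint8, red, green, blue), "mtx" (3x3 intrinsics, pixels), "xyz" and "orientation" of the camera in the world. Camera axes: x right, y up, looking along -z (the intrinsics and any distortion apply to the point x, -y, -z); pixel columns grow to the right and rows downward; lengths in m; the calibration is good to about 2 mm. The wrist camera is an equidistant fisheye: a pixel r from the principal point sees the ray r / f radians off the axis. A picture is of the moment at which its call begins. There is no depth.
- manip.hand_in(): hands the job in; it is judged then, once.
The state is a dict: "time": time; "joints": joint angles; "qd": joint speeds; "effort": joint torques, N m; "ee_pos": TCP position; "orientation": TCP orientation; "contact_force": force on the tool from outside, world axes, zero at the start; "moment": the same for the moment, N m; "finger_gap": finger opening in m; "gripper_force": force on a finger pad.
Only numpy, scipy, OpenCV 4.12 (cv2) and the standard library are available. Lean on these libraries where they do the work, as an engineer would, in place of code of your own. Each camera call takes 0.05 s, during which the arm holds its last target. There are 200 camera calls.

## Working session

There is one attempt and no reset: what is moved stays moved. The work goes in short steps, Python scripts to look and compute and a tool call to move; the robot and the scene stay as the last step left them, time stands still between calls to the robot, and variables do not carry over. Pictures are saved under pics/ and viewed, at most 10 in all, crops included, and the job is handed in when it is done.

```bash
ls; mkdir -p pics; python3 - <<'E'
from workcell import manip
import cv2,numpy as np,pickle
d={}
for n in ("side","top","wrist"):
    c=manip.capture(n); d[n]=c; cv2.imwrite(f"pics/{n}0.png",c["color"][:,:,::-1])
    print(n,np.round(c["mtx"],1).tolist(),np.round(c["xyz"],3),np.round(c["orientation"],3).tolist(),[k for k in c])
pickle.dump(d,open("c0.pkl","wb"))
s=manip.observe(); print({k:np.round(v,3).tolist() for k,v in s.items()})
im=np.hstack([d["side"]["color"],d["top"]["color"]])
E
```

```text
pics
workcell.py
side [[376.0, 0.0, 257.8], [0.0, 376.0, 193.3], [0.0, 0.0, 1.0]] [ 0.455 -0.999  0.715] [[0.997, 0.05, -0.063], [-0.08, 0.52, -0.85], [-0.01, 0.852, 0.523]] ['color', 'mtx', 'xyz', 'orientation']
top [[486.8, 0.0, 260.3], [0.0, 486.8, 188.2], [0.0, 0.0, 1.0]] [ 0.245 -0.113  1.68 ] [[0.005, 0.985, -0.172], [-1.0, 0.003, -0.012], [-0.011, 0.172, 0.985]] ['color', 'mtx', 'xyz', 'orientation']
wrist [[297.3, 0.0, 252.3], [0.0, 297.3, 188.2], [0.0, 0.0, 1.0]] [0.181 0.628 0.385] [[0.393, -0.886, -0.248], [0.92, 0.378, 0.109], [-0.003, -0.27, 0.963]] ['color', 'mtx', 'xyz', 'orientation']
{'time': 0.15, 'joints': [-1.233, 0.629, 0.038, 1.518, -0.027, 0.996, -0.02], 'qd': [-0.001, -0.002, -0.001, -0.004, -0.0, 0.0, 0.001], 'effort': [0.003, -55.009, 1.145, -18.682, -0.052, 0.021, 0.0], 'ee_pos': [0.255, 0.597, 0.205], 'orientation': [[-0.92, 0.393, -0.001], [0.393, 0.92, -0.001], [-0.0, -0.001, -1.0]], 'contact_force': [0.541, 1.122, -0.059], 'moment': [0.003, -0.057, 0.045], 'gripper_force': 0.0, 'finger_gap': 0.094}
```

View pics/side0.png

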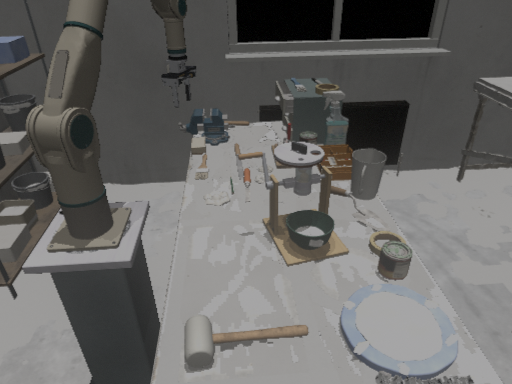

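View pics/top0.png

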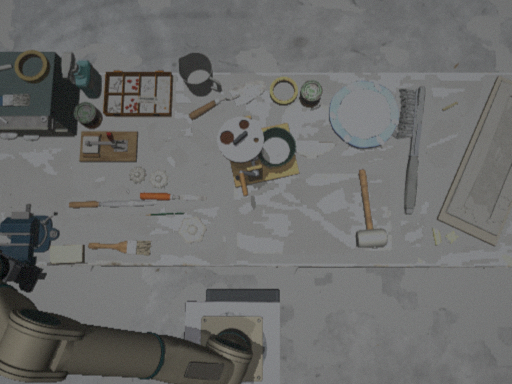

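```bash
python3 - <<'E'
import pickle,cv2,numpy as np
d=pickle.load(open("c0.pkl","rb"))
t=d["top"]["color"][105:205,210:310]; s=d["side"]["color"][130:265,235:370]
f=lambda i:cv2.resize(i,(400,400),interpolation=cv2.INTER_CUBIC)
im=np.clip(np.hstack([f(t),f(s)]).astype(float)*1.5,0,255).astype(np.uint8)
cv2.imwrite("pics/crop1.png",im[:,:,::-1])
E
```

```text
(no output)
```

View pics/crop1.png

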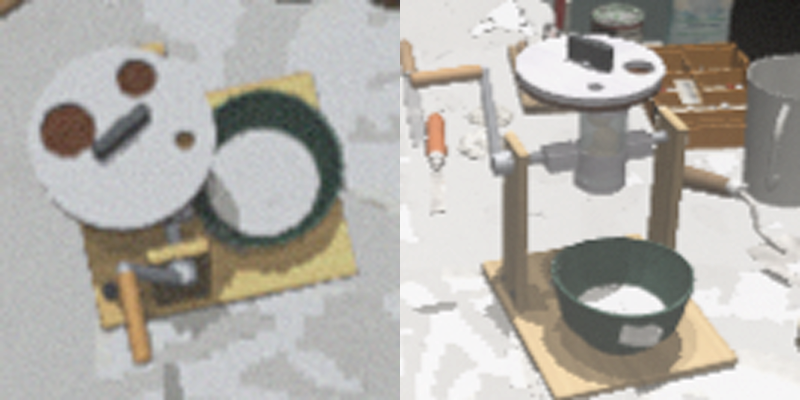

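```bash
cat >h.py <<'E'
import numpy as np,cv2
def ray(c,uv):
    K=c["mtx"];x=(uv[0]-K[0,2])/K[0,0];y=(uv[1]-K[1,2])/K[1,1]
    if c.get("fish"):
        r=np.hypot(x,y); s=np.sin(r)/max(r,1e-9); d=np.array([x*s,-y*s,-np.cos(r)])
    else: d=np.array([x,-y,-1.])
    d=np.array(c["orientation"])@d; return np.array(c["xyz"]),d/np.linalg.norm(d)
def tri(*cu):
    A=0;b=0;P=[]
    for c,uv in cu:
        o,d=ray(c,uv);M=np.eye(3)-np.outer(d,d);A=A+M;b=b+M@o;P.append((M,o))
    p=np.linalg.solve(A,b); return p,[round(1e3*float(np.linalg.norm(M@(p-o))),1) for M,o in P]
def plane(c,uv,z):
    o,d=ray(c,uv); return o+d*(z-o[2])/d[2]
E
python3 - <<'E'
import pickle; from h import *
d=pickle.load(open("c0.pkl","rb"));T=d["top"];S=d["side"]
np.set_printoptions(precision=4,suppress=True)
print("dial",tri((T,(240.5,139.2)),(S,(299.1,154.3))),plane(T,(240.5,139.2),.256))
print("peg crank end",tri((T,(241.3,172.5)),(S,(263,154.6))))
print("peg free end",tri((T,(245.5,195)),(S,(239,156.0))))
for n,(u,v) in dict(l=(68,130),m=(136,77),s=(184,140)).items(): print(n,plane(T,(210+u/4,105+v/4),.256))
print("bowl",plane(T,(210+270/4,105+167/4),.09))
for u,v in((103,325),(358,270),(308,75)): print("plate",plane(T,(210+u/4,105+v/4),.012))
E
```

```text
dial (array([ 0.6461, -0.0353,  0.2469]), [0.3, 0.3]) [ 0.6433 -0.0358  0.256 ]
peg crank end (array([ 0.5417, -0.0392,  0.2528]), [0.6, 0.6])
peg free end (array([ 0.4731, -0.0526,  0.2582]), [1.0, 1.0])
l [0.6485 0.0051 0.256 ]
m [ 0.6902 -0.0459  0.256 ]
s [ 0.6408 -0.0827  0.256 ]
bowl [ 0.6636 -0.1517  0.09  ]
plate [ 0.5422 -0.008   0.012 ]
plate [ 0.5915 -0.2303  0.012 ]
plate [ 0.7685 -0.1875  0.012 ]
```

View pics/wrist0.png

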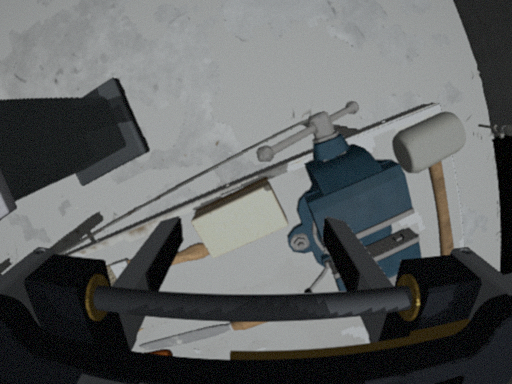

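Careful with the scale: shifts go in shares of 50 mm and turns go in units of 0.1 rad. That gives: -0.05 m is -1, -0.04 m is -0.8.

Emit:
{"fn": "shift_gripper", "kwargs": {"segments": "0.05,0,0,-1,0,0,0;0.05,0,0,-1,0,0,0;0.05,0,0,-1,0,0,0;0.05,0,0,-0.8,0,0,0;0.05,-0.8,-0.56,0,0,0,0;0.05,-0.8,-0.56,0,0,0,0;0.05,-0.8,-0.56,0,0,0,0;0.05,-0.8,-0.56,0,0,0,0;0.05,-0.8,-0.56,0,0,0,0;0.05,-0.8,-0.56,0,0,0,0;0.05,-0.8,-0.56,0,0,0,0;0.05,-0.8,-0.56,0,0,0,0;0.05,-0.8,-0.56,0,0,0,0;0.05,-0.8,-0.56,0,0,0,0;0.05,-0.8,-0.56,0,0,0,0;0.05,-0.8,-0.56,0,0,0,0;0.05,-0.8,-0.56,0,0,0,0;0.05,-0.8,-0.56,0,0,0,0;0.05,-0.8,-0.56,0,0,0,0", "force": 20}}

```text
time: 2.05
ee_pos: [0.6427, -0.0258, 0.3952]
orientation: [[-0.92, 0.393, -0.0], [0.393, 0.92, 0.0], [0.001, 0.0, -1.0]]
contact_force: [0.8, 0.5, 1.3]
finger_gap: 0.0498
gripper_force: 0.0
```

Emit:
{"fn": "shift_gripper", "kwargs": {"segments": "0.05,0,0,0,0,0,1.5;0.05,0,0,0,0,0,1.5;0.05,0,0,0,0,0,1.4;0.05,0,0,0,0,0,0;0.05,0,0,0,0,0,0"}}

```text
time: 2.55
ee_pos: [0.6419, -0.024, 0.3952]
orientation: [[-0.667, 0.745, -0.001], [0.745, 0.667, -0.0], [0.0, -0.001, -1.0]]
contact_force: [0.6, -0.1, -0.3]
finger_gap: 0.0497
gripper_force: 0.0
```

```bash
python3 - <<'E'
from workcell import manip
import cv2,pickle
c=manip.capture("wrist");c["fish"]=1;c["obs"]=manip.observe();pickle.dump(c,open("w1.pkl","wb"));cv2.imwrite("pics/w1.png",c["color"][:,:,::-1]);print(c["xyz"],c["orientation"])
E
```

```text
[0.58776685 0.03431474 0.57560954] [[ 0.74479826 -0.64269118 -0.17950934]
 [ 0.66728847  0.71682264  0.20221623]
 [-0.00128623 -0.27039481  0.96274867]]
```

View pics/w1.png

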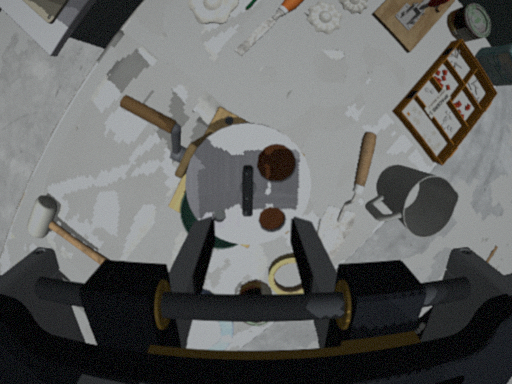

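```bash
cat >m.py <<'E'
import pickle; from h import *
np.set_printoptions(precision=4,suppress=True)
def blob(m,seed):
    n,l,s,c=cv2.connectedComponentsWithStats(m.astype(np.uint8))
    k=1+np.argmin(np.hypot(*(c[1:]-seed).T)+1e3*(s[1:,4]<8)); ys,xs=np.where(l==k)
    return c[k],s[k,4],np.c_[xs,ys]
def meas(W,bseed,hs,zb=.282,zh=.256):
    im=W["color"].astype(int);r,g,b=im[...,0],im[...,1],im[...,2]
    dark=(im.max(2)<60)&(r-b<15); c,a,pts=blob(dark,bseed)
    P=np.array([plane(W,p,zb)[:2] for p in pts]); q=P-P.mean(0); v=np.linalg.svd(q,full_matrices=0)[2]
    ext=[np.ptp(q@v[i]) for i in(0,1)]
    print("bar px",c,a,"xy",P.mean(0),"ang",np.arctan2(v[0][1],v[0][0]),"ext",ext)
    out=[]
    for s in hs:
        c2,a2,_=blob((r-b>20)&(im.max(2)<130),s); out.append(plane(W,c2,zh)); print("hole",c2,a2,out[-1])
    return c,out
E
python3 - <<'E'
from m import *
W=pickle.load(open("w1.pkl","rb"));T=pickle.load(open("c0.pkl","rb"))["top"]
cw,h=meas(W,(248,190),[(277,162),(272,219)])
print("TOP");ct,h2=meas(T,(240.6,138.4),[(227,137.5),(244,124)])
print(tri((W,cw),(T,ct)))
E
```

```text
bar px [247.2389 189.0891] 494 xy [ 0.6394 -0.0317] ang -0.8501745415871745 ext [np.float64(0.053634652209944025), np.float64(0.010481706648335493)]
hole [275.6626 161.9664] 744 [0.6465 0.0065 0.256 ]
hole [271.3465 217.901 ] 404 [ 0.6875 -0.0447  0.256 ]
TOP
bar px [240.1053 138.7632] 38 xy [ 0.6373 -0.0361] ang 2.2473914527152274 ext [np.float64(0.04677669672298641), np.float64(0.011688699009518817)]
hole [226.5526 137.4825] 114 [0.6486 0.0065 0.256 ]
hole [243.64 124.34] 50 [ 0.6899 -0.0448  0.256 ]
(array([ 0.642 , -0.0352,  0.2656]), [0.1, 0.1])
```

```bash
python3 - <<'E'
from m import *
W=pickle.load(open("w1.pkl","rb"));T=pickle.load(open("c0.pkl","rb"))["top"]
for n,c,s in(("W",W,(148,113)),("T",T,(243.5,184))):
    im=c["color"].astype(int); m=(im[...,0]-im[...,2]>35)
    ce,a,pts=blob(m,s); P=np.array([plane(c,p,.256)[:2] for p in pts]);q=P-P.mean(0);v=np.linalg.svd(q,full_matrices=0)[2]
    c["pc"]=ce
    print(n,ce,a,P.mean(0),"ang",np.arctan(v[0][1]/v[0][0]),[np.ptp(q@v[i]) for i in(0,1)])
print(tri((W,W["pc"]),(T,T["pc"])))
# base plate: yellow mask, edges
im=T["color"].astype(int); r,b=im[...,0],im[...,2]
m=((r-b>25)); m[:, :232]=0; m[:,302:]=0; m[:122]=0; m[190:]=0
pts=np.argwhere(m)[:,::-1]
P=np.array([plane(T,p,.012)[:2] for p in pts])
h=cv2.convexHull(P.astype(np.float32))[:,0]
e=np.roll(h,-1,0)-h
for x,y in zip(h,e):
    if np.hypot(*y)>.03: print("edge",x,np.hypot(*y),np.arctan2(y[1],y[0]))
E
```

```text
W [144.9176 112.5968] 558 [ 0.5    -0.0475] ang 0.17500456279330606 [np.float64(0.06902250567832471), np.float64(0.013492422283932453)]
T [241.1752 182.9197] 137 [ 0.5089 -0.0394] ang 0.34191550863302983 [np.float64(0.06603000021292715), np.float64(0.03330636835013725)]
(array([ 0.5055, -0.0413,  0.277 ]), [1.0, 1.0])
edge [ 0.7748 -0.0236] 0.05735023 2.5620759
edge [0.7158 0.0076] 0.11588217 -3.127096
edge [ 0.5325 -0.0438] 0.19004449 -1.2650236
edge [ 0.604  -0.2251] 0.032974545 0.20563997
edge [ 0.6363 -0.2184] 0.123291284 0.22444569
edge [ 0.7713 -0.1875] 0.14606011 1.5465049
```

Emit:
{"fn": "shift_gripper", "kwargs": {"segments": "0.05,-0.164,-0.146,0.4,0,0,0;0.05,0,0,0.8,0,0,0;0.05,0,0,0.8,0,0,0;0.05,0,0,0.4,0,0,0;0.05,0,0,0.24,0,0,0;0.05,0,0,0,0,0,0;0.05,0,0,0,0,0,0"}}

```text
time: 3.3
ee_pos: [0.6429, -0.0353, 0.2646]
orientation: [[-0.665, 0.747, 0.002], [0.747, 0.665, -0.0], [-0.001, 0.001, -1.0]]
contact_force: [0.5, -0.8, 0.3]
finger_gap: 0.0501
gripper_force: 0.0
```

```bash
python3 - <<'E'
from workcell import manip
import cv2,pickle
c=manip.capture("wrist");c["fish"]=1;pickle.dump(c,open("w2.pkl","wb"));cv2.imwrite("pics/w2.png",c["color"][:,:,::-1])
E
```

```text
(no output)
```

View pics/w2.png

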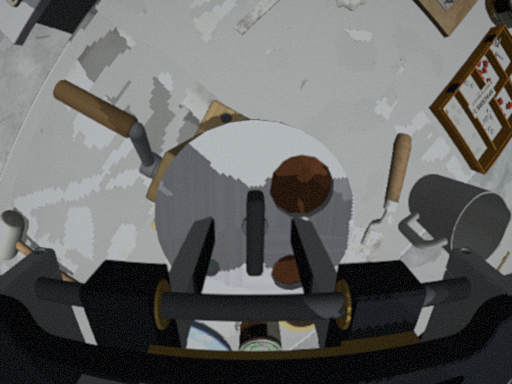

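The picture shows the bar at about (255,232), upright and centred between the fingertips at (195..310). I'll close and turn 1.135 rad clockwise.

Emit:
{"fn": "shift_gripper", "kwargs": {"segments": "0.0,0,0,0,0,0,0;0.0,0,0,0,0,0,0;0.0,0,0,0,0,0,0;0.0,0,0,0,0,0,0;0.0,0,0,0,0,0,0", "force": 15}}

```text
time: 3.85
ee_pos: [0.6426, -0.0349, 0.2637]
orientation: [[-0.665, 0.747, 0.001], [0.747, 0.665, 0.001], [-0.0, 0.001, -1.0]]
contact_force: [6.7, 3.4, -0.4]
finger_gap: 0.0135
gripper_force: 3.7
```

Emit:
{"fn": "shift_gripper", "kwargs": {"segments": "0.0,0,0,0,0,0,1;0.0,0,0,0,0,0,1;0.0,0,0,0,0,0,1;0.0,0,0,0,0,0,1;0.0,0,0,0,0,0,1;0.0,0,0,0,0,0,1;0.0,0,0,0,0,0,1;0.0,0,0,0,0,0,1;0.0,0,0,0,0,0,1;0.0,0,0,0,0,0,1;0.0,0,0,0,0,0,1;0.0,0,0,0,0,0,0.35;0.0,0,0,0,0,0,0;0.0,0,0,0,0,0,0;0.0,0,0,0,0,0,0"}}

```text
time: 5.35
ee_pos: [0.6444, -0.0341, 0.2637]
orientation: [[0.395, 0.919, 0.005], [0.919, -0.395, 0.001], [0.003, 0.004, -1.0]]
contact_force: [5.5, 1.1, -2.5]
finger_gap: 0.0104
gripper_force: 15.0
```

```bash
python3 - <<'E'
from workcell import manip
print(manip.observe()["moment"],manip.observe()["joints"])
E
```

```text
[ 0.22553567 -1.05012195 -0.04021288] [-0.35394464  0.64042222  0.65057885  1.47306791 -0.40745996  1.16079972
 -0.043603  ]
```

Scaled: -0.05 m is -1, -0.04 m is -0.8.

Emit:
{"fn": "shift_gripper", "kwargs": {"segments": "0.05,0,0,0,0,0,0;0.05,0,0,0,0,0,0;0.05,0,0,0,0,0,0;0.05,0,0,-0.4,0,0,0;0.05,0,0,-0.8,0,0,0;0.05,0,0,-1,0,0,0;0.05,0,0,-0.6,0,0,0;0.05,0,0,0,0,0,0;0.05,0,0,0,0,0,0"}}

```text
time: 6.25
ee_pos: [0.6419, -0.0354, 0.4036]
orientation: [[0.397, 0.918, 0.0], [0.918, -0.397, 0.0], [0.0, 0.0, -1.0]]
contact_force: [0.3, 0.5, -0.3]
finger_gap: 0.0499
gripper_force: 0.0
```

```bash
python3 - <<'E'
from workcell import manip
import cv2,pickle
c=manip.capture("wrist");c["fish"]=1;pickle.dump(c,open("w3.pkl","wb"));t=manip.capture("top");pickle.dump(t,open("t3.pkl","wb"))
a=c["color"];b=cv2.resize(t["color"][105:205,210:310],(288,384),interpolation=cv2.INTER_CUBIC)
cv2.imwrite("pics/w3.png",np.hstack([a,b])[:,:,::-1]) if 0 else None
import numpy as np
cv2.imwrite("pics/w3.png",np.hstack([a,cv2.resize(t["color"][105:205,210:285],(288,384))])[:,:,::-1])
E
```

```text
(no output)
```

View pics/w3.png

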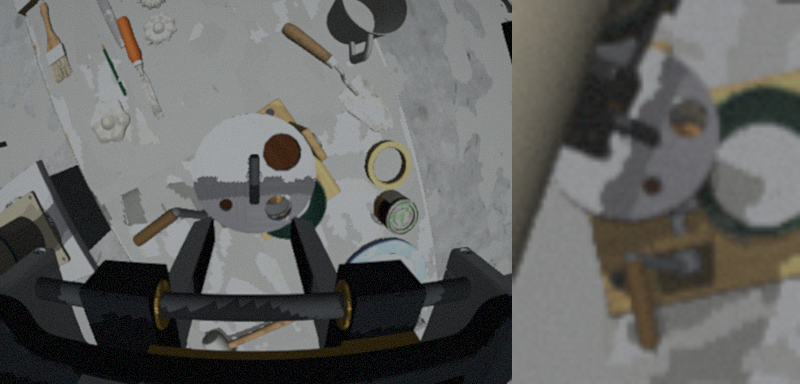

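```bash
python3 - <<'E'
from m import *
W=pickle.load(open("w3.pkl","rb"));T=pickle.load(open("c0.pkl","rb"))["top"]
meas(W,(254,179),[(282,152),(226,205)])
print("mid hole",plane(W,(278.5,206.5),.256))
im=W["color"].astype(int)
ce,a,pts=blob(im[...,0]-im[...,2]>25,(154,226)); P=np.array([plane(W,p,.256)[:2] for p in pts]);q=P-P.mean(0);v=np.linalg.svd(q,full_matrices=0)[2]
print("peg",ce,a,P.mean(0),"ang",np.arctan(v[0][1]/v[0][0]),[np.ptp(q@v[i]) for i in(0,1)])
print("tri peg w/ top centre", tri((W,ce),(T,(243.5,184))))
W1=pickle.load(open("w1.pkl","rb")); print(tri((W,ce),(W1,(144.9,112.6))))
# bowl rim centre via top white-ish inner / green mask
it=T["color"].astype(int); g=(it[...,1]-it[...,0]>8)&(it.max(2)<90)
ce,a,pts=blob(g,(280,148)); (c,r)=cv2.minEnclosingCircle(pts.astype(np.float32)); print("bowl",c,r,plane(T,c,.09))
E
```

```text
bar px [253.4944 181.3559] 354 xy [ 0.6417 -0.0354] ang -1.9623902815379286 ext [np.float64(0.05200137476099076), np.float64(0.010634821360611533)]
hole [281.2827 151.5602] 980 [ 0.6814 -0.0221  0.256 ]
hole [225.5692 203.4769] 65 [ 0.5988 -0.0529  0.256 ]
mid hole [ 0.6541 -0.0809  0.256 ]
peg [154.072  227.8951] 486 [ 0.5015 -0.0469] ang 0.21509938259617334 [np.float64(0.06961008754399482), np.float64(0.013712123932274126)]
tri peg w/ top centre (array([ 0.5046, -0.0461,  0.2605]), [0.5, 0.5])
(array([ 0.4984, -0.0489,  0.249 ]), [0.3, 0.3])
bowl (287.5, 144.5) 10.12432861328125 [ 0.6715 -0.1853  0.09  ]
```

Scaled: 0.04 m is 0.8, -0.0327 m is -0.654, 0.14 rad is 1.4.

Emit:
{"fn": "shift_gripper", "kwargs": {"segments": "0.06,-0.356,-0.654,0,0,0,0;0.06,-0.356,-0.654,0,0,0,0;0.06,-0.356,-0.654,0,0,0,0;0.06,-0.356,-0.654,0,0,0,0;0.06,0,0,0,0,0,1.4;0.06,0,0,0,0,0,1.4;0.06,0,0,0,0,0,1.4;0.06,0,0,0,0,0,1.4;0.06,0,0,0,0,0,1.4;0.06,0,0,0,0,0,1.4;0.06,0,0,0,0,0,1.08;0.06,0,0,0,0,0,0;0.06,0,0,0.8,0,0,0;0.06,0,0,0.8,0,0,0;0.06,0,0,0,0,0,0;0.06,0,0,0,0,0,0"}}

```text
time: 7.95
ee_pos: [0.4936, -0.0488, 0.3236]
orientation: [[0.977, 0.214, -0.001], [0.214, -0.977, -0.0], [-0.001, 0.0, -1.0]]
contact_force: [-0.6, 0.3, 0.2]
finger_gap: 0.0604
gripper_force: 0.0
```

```bash
python3 - <<'E'
from workcell import manip
import cv2,pickle
c=manip.capture("wrist");c["fish"]=1;pickle.dump(c,open("w4.pkl","wb"));cv2.imwrite("pics/w4.png",c["color"][:,:,::-1])
E
```

```text
(no output)
```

View pics/w4.png

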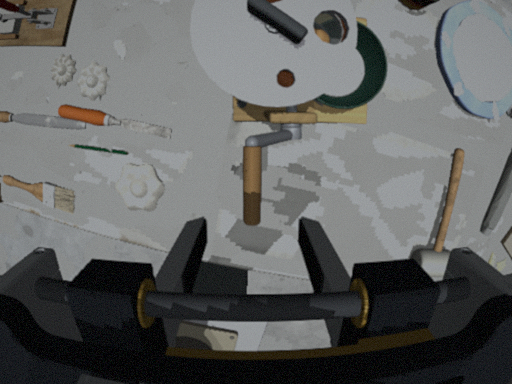

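The peg lies at column 252 from row 143 to 223. It is upright in the picture and centred between the fingers, so the yaw of about 0.215 is right. Next I lower and grip.

Scaled: 0.04 m is 0.8, 0.03 m is 0.6.

Emit:
{"fn": "shift_gripper", "kwargs": {"segments": "0.06,0,0,0.8,0,0,0;0.06,0,0,0.6,0,0,0;0.06,0,0,0.36,0,0,0;0.06,0,0,0,0,0,0;0.0,0,0,0,0,0,0;0.0,0,0,0,0,0,0;0.0,0,0,0,0,0,0;0.0,0,0,0,0,0,0;0.0,0,0,0,0,0,0;0.0,0,0,0,0,0,0", "force": 25}}

```text
time: 9.0
ee_pos: [0.4938, -0.0483, 0.2356]
orientation: [[0.977, 0.213, 0.0], [0.213, -0.977, 0.001], [0.0, -0.001, -1.0]]
contact_force: [-1.4, 4.2, 5.7]
finger_gap: 0.0155
gripper_force: 17.6
```

Emit:
{"fn": "shift_gripper", "kwargs": {"segments": "0,0,0.246,-0.112,0,0,0;0,0,0.26,-0.074,0,0,0;0,0,0.268,-0.034,0,0,0;0,0,0.27,0.006,0,0,0;0,0,0.266,0.046,0,0,0;0,0,0.256,0.086,0,0,0;0,0,0.24,0.124,0,0,0;0,0,0.218,0.158,0,0,0;0,0,0.192,0.188,0,0,0;0,0,0.162,0.216,0,0,0;0,0,0.128,0.238,0,0,0;0,0,0.092,0.254,0,0,0;0,0,0.052,0.264,0,0,0;0,0,0.012,0.27,0,0,0;0,0,0,0,0,0,0;0,0,0,0,0,0,0;0,0,0,0,0,0,0;0,0,0,0,0,0,0;0,0,0,0,0,0,0;0,0,0,0,0,0,0"}}

```text
time: 11.0
ee_pos: [0.522, -0.1781, 0.1537]
orientation: [[0.977, 0.214, -0.001], [0.214, -0.977, 0.001], [-0.0, -0.001, -1.0]]
contact_force: [0.5, 4.8, -7.9]
finger_gap: 0.0153
gripper_force: 25.0
```

Emit:
{"fn": "shift_gripper", "kwargs": {"segments": "0,0,0,0,0,0,0;0,0,0,0,0,0,0;0,0,0,0,0,0,0;0,0,0,0,0,0,0;0,0,0,0,0,0,0;0,0,0,0,0,0,0;0,0,0,0,0,0,0;0,0,0,0,0,0,0;0,0,0,0,0,0,0;0,0,0,0,0,0,0;0,0,0,0,0,0,0;0,0,0,0,0,0,0;0,0,0,0,0,0,0;0,0,0,0,0,0,0;0,0,0,0,0,0,0"}}

```text
time: 12.5
ee_pos: [0.522, -0.1781, 0.1539]
orientation: [[0.977, 0.213, -0.0], [0.213, -0.977, 0.001], [-0.0, -0.001, -1.0]]
contact_force: [0.5, 5.5, -7.2]
finger_gap: 0.0152
gripper_force: 25.0
```

```bash
python3 - <<'E'
from workcell import manip
import cv2,numpy as np
s=manip.capture("side")["color"][130:265,235:370];t=manip.capture("top")["color"][105:205,210:310]
f=lambda i:cv2.resize(i,(400,400),interpolation=cv2.INTER_CUBIC)
cv2.imwrite("pics/c5.png",np.clip(np.hstack([f(t),f(s)]).astype(float)*1.5,0,255).astype(np.uint8)[:,:,::-1])
E
```

```text
(no output)
```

View pics/c5.png

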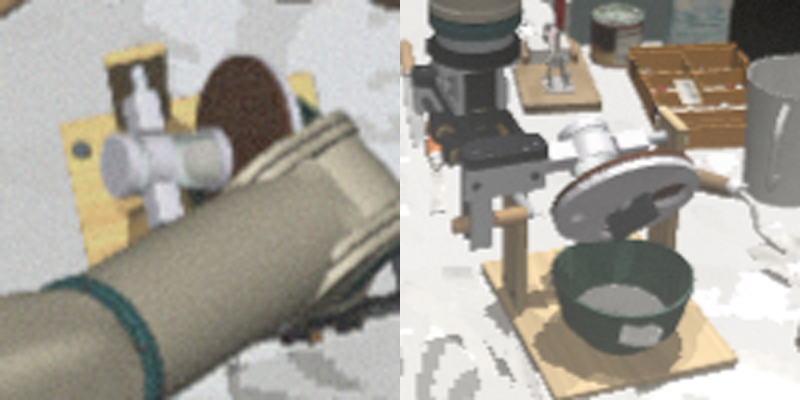

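```bash
python3 - <<'E'
from workcell import manip
import pickle; from m import *
d={n:manip.capture(n) for n in("wrist","side","top")};d["wrist"]["fish"]=1
pickle.dump(d,open("d6.pkl","wb"));d0=pickle.load(open("c0.pkl","rb"))
def proj(c,p):
    q=np.array(c["orientation"]).T@(np.array(p)-c["xyz"]);x,y,z=q[0],-q[1],-q[2]
    if c.get("fish"):
        r=np.hypot(x,y);th=np.arctan2(r,z);x,y=x/r*th,y/r*th
    else:x,y=x/z,y/z
    return c["mtx"][0,0]*x+c["mtx"][0,2],c["mtx"][1,1]*y+c["mtx"][1,2]
B=(.666,-.151)
for n,c in d.items():
    im=c["color"].astype(int);m=(im[...,0]-im[...,2]>18)
    print(n,"floor",proj(c,(*B,.03)),"rim",proj(c,(*B,.09)))
    k,l,s,ce=cv2.connectedComponentsWithStats(m.astype(np.uint8))
    u=np.array(proj(c,(*B,.05)))
    for i in range(1,k):
        if s[i,4]>6 and np.hypot(*(ce[i]-u))<(130 if n=="wrist" else 40): print("  ",ce[i].round(),s[i],im[l==i].mean(0).round())
    
for n,x in(("now",d["side"]),("before",d0["side"])):
    im=x["color"].astype(int);print(n);print((im[...,0]-im[...,2])[212:240:2,288:332:2])
E
```

```text
wrist floor (np.float64(256.5072741827118), np.float64(39.97724589073613)) rim (np.float64(257.4976249500969), np.float64(24.34365401813338))
   [195.  79.] [   44     0   269   150 18501] [91. 74. 51.]
side floor (np.float64(309.1421496227713), np.float64(238.93842414051227)) rim (np.float64(310.447368683058), np.float64(222.1616263044874))
   [300. 241.] [ 263  199   86   67 1605] [120. 108.  88.]
   [326. 208.] [325 203   4  10  21] [82. 74. 62.]
   [314. 210.] [312 209   5   2   8] [137. 124. 101.]
top floor (np.float64(276.89942643532584), np.float64(150.47757626853212)) rim (np.float64(277.30301477037324), np.float64(146.058990045251))
   [286. 126.] [282 123   8   9  45] [137. 128.  94.]
   [278. 131.] [272 124  11  16  44] [58. 44. 36.]
   [268. 129.] [266 127   5   5   9] [52. 39. 32.]
   [256. 133.] [251 128  10  10  75] [116. 104.  75.]
   [273. 136.] [271 134   5   5  10] [50. 39. 30.]
   [296. 149.] [288 142  16  18  60] [127. 121. 107.]
   [271. 147.] [269 145   6   5  12] [108. 100.  87.]
   [256. 155.] [256 153   2   5   7] [71. 63. 48.]
   [298. 163.] [297 162   4   
[... 1268 characters left out ...]
-2 -1 -2]
 [-1 -1 -1 -1 -1  0 -1 -1 -2 -1 -1 -1 -2 -2 -3 -4 -3 -2 -3 -1 -3 -2]
 [ 0 -1 -1  0 -1  0 -1  0 -2 -1 -1 -1 -3 -2 -3 -2 -3 -4 -3 -3 -1 -2]
 [-3  0 -1 -2 -1 -1 -1 -2  0  0  0 -1 -3 -2 -3 -4 -3 -3 -2 -2 -2 -1]
 [-2 -1 -1 -1 -1 -1  0  2  2  2  2  2 -1 -1 -4 -4 -2 -3 -3 -2 -3 -1]
 [ 3 -5 -1 -1 -2  3  5  4  3  2  1  0  0  0  0 -2 -4 -4 -4 -2 -2 -1]
 [ 7  1 -4 -3  4  5  5  3  1  0  0  0  0  0  0  0  0 -2 -3 -2 -2 -3]
 [17  1  0  0 -4 -1  0  0  0  0  0  0  0  0  0  0  0  0 -2 -2 -5 -2]
 [21  0  0  0  1  0 -5 -2  0  0  1  1  0  1  1  0  0 -1 -5 -3  0  2]
 [28  4  0  1  2  0  0  1 -1 -3 -5 -3 -3 -3 -4 -4 -4 -1  0  0  1 27]
 [23 12  2  1  2  0  1  0  0  0  1  1  0  1  1  1  0  0  1  1  1 38]]
```

```bash
python3 - <<'E'
import pickle,cv2,numpy as np
d=pickle.load(open("d6.pkl","rb"))
f=lambda i,w,h:cv2.resize(i,(w,h),interpolation=cv2.INTER_CUBIC)
o=np.zeros((600,800,3),np.uint8)
o[:360,:400]=f(d["top"]["color"][120:174,240:300],400,360)
o[:360,400:]=f(d["side"]["color"][180:249,275:352],400,360)
o[360:]=f(d["wrist"]["color"][0:120,100:500],800,240)
cv2.imwrite("pics/c6.png",np.clip(o.astype(float)*1.7,0,255).astype(np.uint8)[:,:,::-1])
E
```

```text
(no output)
```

View pics/c6.png

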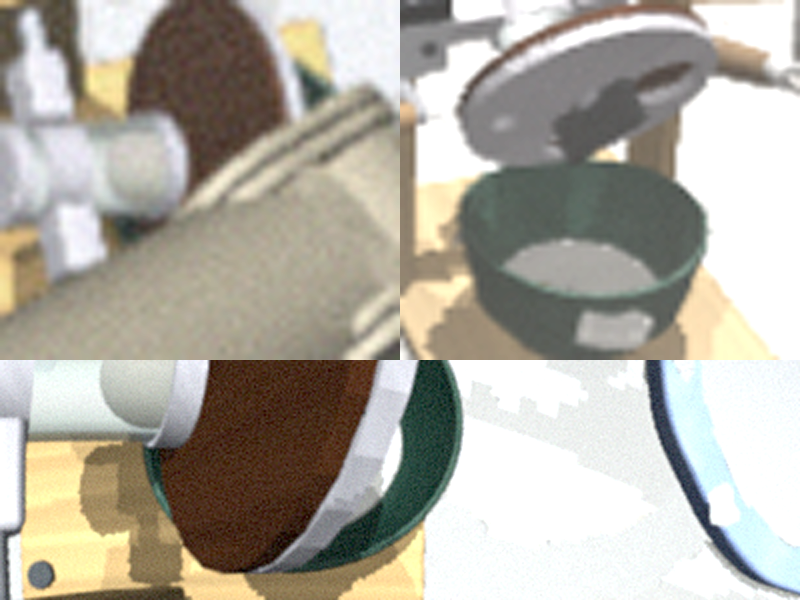

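The composite shows one ball pressed against the mouth inside the tube and nothing behind it, so the small ones have left. The near half of the bowl is hidden by its wall. I'll swing back along the same arc.

Scaled: -0.0135 m is -0.27, -0.0134 m is -0.268.

Emit:
{"fn": "shift_gripper", "kwargs": {"segments": "0,0,-0.012,-0.27,0,0,0;0,0,-0.052,-0.264,0,0,0;0,0,-0.092,-0.254,0,0,0;0,0,-0.128,-0.238,0,0,0;0,0,-0.162,-0.216,0,0,0;0,0,-0.192,-0.188,0,0,0;0,0,-0.218,-0.158,0,0,0;0,0,-0.24,-0.124,0,0,0;0,0,-0.256,-0.086,0,0,0;0,0,-0.266,-0.046,0,0,0;0,0,-0.27,-0.006,0,0,0;0,0,-0.268,0.034,0,0,0;0,0,-0.26,0.074,0,0,0;0,0,-0.246,0.112,0,0,0;0,0,0,0,0,0,0;0,0,0,0,0,0,0;0,0,0,0,0,0,0;0,0,0,0,0,0,0"}}

```text
time: 14.55
ee_pos: [0.4943, -0.0491, 0.2379]
orientation: [[0.977, 0.213, 0.003], [0.213, -0.977, 0.001], [0.003, 0.0, -1.0]]
contact_force: [-2.4, 2.2, 5.9]
finger_gap: 0.0155
gripper_force: 25.0
```

```bash
python3 - <<'E'
from workcell import manip
import pickle; from m import *
d={n:manip.capture(n) for n in("wrist","side","top")};d["wrist"]["fish"]=1
pickle.dump(d,open("d7.pkl","wb"));d0=pickle.load(open("c0.pkl","rb"))
for n in("side","wrist"):
    c=d[n];im=c["color"].astype(int)
    m=np.abs(im-d0[n]["color"]).sum(2)>60 if n=="side" else im[...,0]-im[...,2]>15
    k,l,s,ce=cv2.connectedComponentsWithStats(m.astype(np.uint8))
    for i in range(1,k):
        if s[i,4]>12 and (n=="side" and ce[i][0]>180 or ce[i][1]<140): print(n,ce[i].round(),s[i],im[l==i].mean(0).round())
E
```

```text
side [73. 12.] [ 67   0  20  25 162] [71. 72. 70.]
side [75. 87.] [  42    0   79  158 3114] [62. 61. 57.]
side [171.  11.] [150   0  37  46 663] [78. 78. 76.]
side [202.   2.] [199   0   6   6  19] [50. 48. 44.]
side [244.  25.] [ 220    0   48   67 1900] [54. 55. 51.]
side [167.  26.] [164  20  12  16  40] [78. 78. 76.]
side [167.  41.] [166  37   3   9  14] [78. 78. 76.]
side [177.  54.] [166  47  21  15 189] [76. 76. 75.]
side [58. 66.] [53 53  9 31 52] [64. 62. 57.]
side [181.  74.] [161  66  35  19 279] [76. 76. 74.]
side [230.  73.] [229  68   3  11  20] [56. 53. 49.]
side [244.  92.] [228  81  31  20 399] [30. 34. 34.]
side [187.  92.] [184  83   7  18  80] [77. 77. 75.]
side [247. 127.] [ 225  102   43   55 1146] [58. 57. 57.]
side [ 33. 119.] [ 25 105  18  30 251] [62. 61. 58.]
side [304. 149.] [290 141  31  16 248] [123. 120. 120.]
side [284. 155.] [282 154   6   3  15] [115. 114. 115.]
side [306. 160.] [295 156  24   8  71] [113. 112. 113.]
side [247. 161.] [242 159  10   5  42] [93. 92. 92.]
side [239. 229.] [233 225  14   9  77] [121. 120. 118.]
side [200. 237.] [189 227  22  21 286] [121. 119. 117.]
side [227. 248.] [214 235  25  23 225] [123. 122. 120.]
side [246. 246.] [240 236  11  22 104] [125. 123. 121.]
wrist [22. 24.] [   0    0   44   42 1032] [90. 76. 56.]
wrist [383.   6.] [380   0   6  16  41] [52. 33. 23.]
wrist [8. 9.] [ 7  6  3  6 14] [78. 66. 51.]
wrist [302.  66.] [290  53  25  25 456] [65. 40. 25.]
wrist [307. 117.] [ 228   95  160   36 3260] [110.  97.  68.]
wrist [ 54. 119.] [ 29 107  52  25 797] [124.  72.  38.]
```

Careful with the scale: shifts go in shares of 50 mm and turns go in units of 0.1 rad. That gives: -0.05 m is -1, 0.045 m is 0.9.

Emit:
{"fn": "shift_gripper", "kwargs": {"segments": "0.06,0,0,0,0,0,0;0.06,0,0,0,0,0,0;0.06,0,0,0,0,0,0;0.06,0,0,0,0,0,0;0.06,0,0,-0.4,0,0,0;0.06,0,0,-0.8,0,0,0;0.06,0,0,-0.8,0,0,0;0.06,0,0,-1,0,0,0;0.06,0,0,-0.6,0,0,0;0.06,0.4,0.9,0,0,0,0;0.06,0.4,0.9,0,0,0,0;0.06,0.4,0.9,0,0,0,0;0.06,0,0,0,0,0,0;0.06,0,0,0,0,0,0"}}

```text
time: 16.1
ee_pos: [0.5808, -0.1695, 0.4146]
orientation: [[0.978, 0.21, -0.002], [0.21, -0.978, -0.001], [-0.002, 0.0, -1.0]]
contact_force: [0.3, 0.2, 0.2]
finger_gap: 0.0598
gripper_force: 0.0
```

```bash
python3 - <<'E'
from workcell import manip
import pickle; from m import *
c=manip.capture("wrist");c["fish"]=1;pickle.dump(c,open("w8.pkl","wb"))
def proj(c,p):
    q=np.array(c["orientation"]).T@(np.array(p)-c["xyz"]);x,y,z=q[0],-q[1],-q[2]
    r=np.hypot(x,y);th=np.arctan2(r,z);return np.array([c["mtx"][0,0]*x/r*th+c["mtx"][0,2],c["mtx"][1,1]*y/r*th+c["mtx"][1,2]])
u=proj(c,(.666,-.151,.03));print("bowl",u)
im=c["color"].astype(int);rb=im[...,0]-im[...,2]
k,l,s,ce=cv2.connectedComponentsWithStats((rb>15).astype(np.uint8))
for i in range(1,k):
    if s[i,4]>20 and np.hypot(*(ce[i]-u))<90: print(ce[i].round(1),s[i],im[l==i].mean(0).round(),plane(c,ce[i],.04))
g=(im[...,1]-im[...,0]>6); k,l,s,ce=cv2.connectedComponentsWithStats(g.astype(np.uint8))
for i in range(1,k):
    if s[i,4]>100 and np.hypot(*(ce[i]-u))<120: print("green",ce[i].round(1),s[i],im[l==i].mean(0).round())
y,x=int(u[1]),int(u[0]);print(rb[max(y-44,0):y+44:4,x-48:x+48:4])
E
```

```text
bowl [251.9174 100.8968]
[228.7  58.4] [ 164   36  120   53 1744] [122. 111.  79.] [ 0.7356 -0.0924  0.04  ]
[194.1  98.3] [185  87  19  23 338] [96. 76. 53.] [ 0.6501 -0.0444  0.04  ]
[260.4  99.6] [256  95  10  10  78] [129. 105.  76.] [ 0.6715 -0.1658  0.04  ]
[244.6 112.7] [240 108  10  10  77] [126. 102.  74.] [ 0.6414 -0.1424  0.04  ]
[225.2 143.6] [ 167  115  117   49 1743] [109.  97.  69.] [ 0.5772 -0.1187  0.04  ]
green [251.9 101.5] [ 211   62   78   79 2310] [22. 37. 32.]
[[ 21  15  14  45  58  53  53  57  56  53  53  51  55  53  54  50  53  55
   53  53  18  -8  -5  -3]
 [ 18  19  14  17  60  52  51  56  54  54  56  56  52  55  57  53  57  53
   51  53  21  -3  -3  -8]
 [ 29  36  31  30  37  55  52  54  48   8 -18  -7  -8 -17  -4  33  53  48
   52  53  22  -5  -2  -6]
 [ -2  32  32  30  35  61  60 -10 -11  -7   4 -11 -10 -10 -12 -17  -8  35
   54  51  19  -5  -5  -7]
 [ -9  33  3
[... 1106 characters left out ...]
-4   7  -8  -6  -3  -4   1  -1  -7  62  40  -7  -4  -3  -9  -5  -6
  -15 -10  -7  -1  -1  -2]
 [ -6  -3  30   0  -9  -8  -4  -3  -6  -6  -6  -5  -7  -5  -2  -8  -3  -9
  -13  -2  -4  -4  -5  -1]
 [ -6  34  30  14   1  -2  -6  -1  -8  -4  -8  -7  -7  -7  -8  -4 -17 -10
  -13 -12  10  -3  -3   0]
 [ -5  32  28  34  -8  -1  -3  -2 -13 -15 -11  -6  -1  -9 -13  -6  -9  -6
   -7  57  11   1  -2  -3]
 [ 32  35  32  33  31   0  -8  -9 -11  -3 -12 -11 -15 -17 -14  -5 -22  -3
   50  53  15  -2  -1  -2]
 [ 31  31  29  33  30  36  14  -6 -10 -14 -17 -22 -12  -8 -21 -11  33  50
   52  53  17  -1  -4  -2]
 [ 27  32  22  24  30  28  47  59  49  30  13   9   9  35  43  55  46  48
   45  48  19  -4  -4  -5]]
```

Two balls show in the bowl, at (260,100) and (245,113), both within about 30 mm of its middle. I'll check that they have come to rest and that the peg is back at its starting place.

Emit:
{"fn": "shift_gripper", "kwargs": {"segments": "0.06,0,0,0,0,0,0;0.06,0,0,0,0,0,0;0.06,0,0,0,0,0,0;0.06,0,0,0,0,0,0;0.06,0,0,0,0,0,0;0.06,0,0,0,0,0,0;0.06,0,0,0,0,0,0;0.06,0,0,0,0,0,0", "lines": "1,1"}}

```text
time: 16.95
```

```bash
python3 - <<'E'
from workcell import manip
from m import *
c=manip.capture("wrist");c["fish"]=1
im=c["color"].astype(int);m=im[...,0]-im[...,2]>15
for s in((260.4,99.6),(244.6,112.7)): print(blob(m,s)[:2])
k,l,s,ce=cv2.connectedComponentsWithStats((im[...,0]-im[...,2]>25).astype(np.uint8))
for i in range(1,k):
    p=plane(c,ce[i],.256)
    if s[i,4]>150: print(ce[i].round(),s[i,4],p[:2])
E
```

```text
(array([261.5   , 100.4103]), np.int32(78))
(array([245.5385, 113.4359]), np.int32(78))
[19.  9.] 170 [0.7544 0.2143]
[65.  9.] 624 [0.7491 0.1214]
[137.  10.] 369 [0.7494 0.0095]
[290.  12.] 432 [ 0.7762 -0.1696]
[186.  41.] 248 [ 0.7176 -0.0602]
[24. 63.] 1276 [0.6726 0.1776]
[151.  67.] 773 [ 0.6813 -0.0249]
[244.  64.] 1183 [ 0.7028 -0.1319]
[196.  99.] 300 [ 0.6527 -0.0866]
[243. 139.] 1026 [ 0.6174 -0.1492]
[ 57. 144.] 378 [0.5671 0.0966]
[187. 159.] 282 [ 0.5812 -0.089 ]
[373. 212.] 834 [ 0.5655 -0.3313]
[146. 213.] 538 [ 0.5023 -0.0461]
[ 17. 199.] 235 [0.4685 0.1779]
[143. 302.] 336 [ 0.3555 -0.0503]
[362. 303.] 352 [ 0.423  -0.3704]
[312. 348.] 1581 [ 0.3215 -0.3239]
```

```bash
python3 -c "
from workcell import manip
print(manip.hand_in())"
```

```text
the job is handed in; nothing more can be done
None
```

I handed the job in at about 17 s: both small balls lie in the green bowl, the large ball was last seen still in the tube at full tip, and the dispenser is back upright and released (no verdict was printed).

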